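# Unlock the jog box and nudge the rotor drive

### The arm

A 7-joint arm with a two-finger parallel gripper is mounted at the origin on a cart in front of the work surface, level with it; the furniture and walls round the work are solid. World frame = base frame: x ahead of the robot, y to its left, z up, the work surface at z = 0. Lengths are in m, angles in rad, forces in N, time in s.
With the tool pointing down it reaches from about 0.425 to 0.925 m from the base axis. Payload 6.8 kg.
Tool frame: the origin (TCP) lies at the very end of the fingers, on their centre line; the grasp point (between the pads) lies 19 mm behind it (env.grip_depth is the distance from the TCP to the grasp point, in m); z points along the fingers, y is the direction in which the jaws open and shut (so a half turn about z gives the same grasp; the last joint's range is limited). The gripper opens to 85 mm and grips with 20 to 120 N. Pads are 22 mm wide; open, the fingers measure 114 mm over their backs; the gripper's body (76 mm by 85 mm) begins 54 mm behind the grasp point. The pads swing forward as they close: fully open they stand 13 mm farther back than shut.
Start: joints at [1.175, 0.477, 0.022, 1.555, -0.011, 1.109, -0.083], TCP at [0.192, -0.647, 0.231] pointing down, gripper open.
Joint ranges: [-2.96, 2.96], [-0.34, 2.1], [-1.41, 1.46], [0.24, 2.44], [-1.37, 4.51], [0.17, 1.92], [-2.96, 2.96]. Speed limits (rad/s): [2.39, 2.39, 3.14, 3.14, 3.14, 3.14, 3.14].

### API

Orientations are given as a 3x3 rotation matrix whose columns are the frame's x, y, z axes.
In Python, from cell import status, optics, order, env gives the robot as it stands.
- The arm moves only by the shell command python3 -m handwheel 'ROWS' [FORCE]. ROWS is a JSON object of lists of equal length, an entry for each row: "offset": the shift along the tool's x, y, z in units of 50 mm (1.0 is 50 mm), a list of three; "twist": the turn, a rotation vector about the tool's x, y, z in units of 5 degrees (1.0 is 5 degrees), a list of three; "grip": the opening, from 0 (shut) to 1 (fully open). In form: {"offset": [[x, y, z], ...], "twist": [[wx, wy, wz], ...], "grip": [grip, ...]}. A call has 1 to 8 rows; each row shifts and turns the commanded pose from where the row before left it, along the tool's axes as they then stand; what a row does not reach is not made up. A row lasts 1/10 s, in which the tool goes at most 50 mm and 8.59 degrees, less where a joint would pass 70% of its speed; a pose out of reach is approached as far as the arm can. A call is refused whole if a number of a shift passes 1 or a number of a turn 1, either way. A call with a gripper value outside its range is refused whole. The fingers move at their own pace and stop on an object; FORCE is the grip in N (left out, the last holds). Time passes only in rows, so rows that do not move let the fingers close. It gives the time, the measured TCP pose, the force and the opening at its end, in the units of the state.
- status.get_state(): the state, without advancing time (a new reading comes with each control period).
- optics.camera(name): name is "scene" or "top"; returns a dict with "frame" (480x640x3 uint8, blue, green, red), "fx", "fy", "cx", "cy" (pixels), "k1" (the pictures are not rectified: a ray, as slopes to the right and down, at radius r is drawn at 1 + k1 r^2 times it, then the intrinsics apply), "T" (4x4, takes a point from camera to world coordinates). Camera axes: x right, y down, z forward; pixel columns grow to the right and rows downward; lengths in m; the calibration is good to about 2 mm. A picture is of the moment at which its call begins. There is no depth.
- order.hand_in(): hands the job in, once; it reports no verdict.
The state is a dict: "t": time; "q": joint angles; "dq": joint speeds; "tau": joint torques, N m; "tcp_pos": TCP position; "ee_rot": TCP orientation; "wrist_force": force on the tool from outside, world axes, zero at the start; "wrist_torque": the same for the moment, N m; "finger_gap": opening from 0.0 (shut) to 1.0 (fully open).
Only numpy, scipy, OpenCV 4.12 (cv2) and the standard library are available. Lean on these libraries where they do the work, as an engineer would, in place of code of your own. Each camera call takes 0.05 s, during which the arm holds its last target.

### The job

The jog box of the balancing machine is locked. With a fingertip, feel for the small white slide switch in its recess, press it in gently (neither too lightly nor too hard: it only moves at a medium press) and slide it all the way to the end away from the lever, so that it pops up there. Then tip the black jog lever well over towards the yellow dot, hold it there for a good second and let it spring back upright; never tip it the other way or while the box is still locked, and leave the things standing around undisturbed.

Things in the scene. Friction and masses are not known exactly. Their poses are not given: they have to be found in the camera images.
- jog_box: grey control box screwed to the bench, 100 (x) x 200 (y) x 50 mm high, with a lighter grey top panel. Origin: centre of its underside on the bench; z up, y along its length; the switch is in the +y half, the lever in the -y half, the yellow dot is at y = -84 mm. It is solid and does not move.
- slot (a point): centre of the finger recess in the top panel, at the height of the panel's top face (50 mm above the bench); same axes as the box, 40 mm from its origin along +y. The recess is 34 mm wide (x), 76 mm long (y) and 14 mm deep, with a rigid floor and upright walls; red and green patches on its floor, one of them always hidden by the switch.
- slide (a joint): position of the switch cap (white, ribbed, grippy, 14 (x) x 16 (y) mm; its centre is at slot y = slide - 8 mm) along the box's +y, m: 0 to 0.0018 locked (start), 0.0142 to 0.016 unlocked (end of travel, farthest from the lever). Dragged along by a fingertip pressed on it; takes 1 to 3 N. Not pressed, its top is 0 to 6 mm below the panel, different each time: feel for it
- press (a joint): how far the cap is pressed in, m: 0 up, 0.006 its hard stop; spring force 3 N + 2 N per mm. A gate lets it leave either end only when pressed in by 1.6 to 3.4 mm (about 6 to 10 N, best 8 N): pressed too lightly or too hard it is blocked; once between the ends it is held at that depth and slides on, and springs up when it gets to an end and is let go
- lever (a joint): tilt of the jog lever, rad: 0 upright, positive towards the yellow dot (the box's -y), stops at +-0.45; a spring (0.3 N m per rad, no friction) returns it to 0
- lever_tip (a point): top of the black jog lever, 43 mm above the panel when upright. The lever pivots at panel height, 45 mm from the box's origin along -y, about the box's x axis. Its grip is a paddle 22 (x) x 10 (y) mm, from 19 to 43 mm above the pivot, on a steel stem 8 mm thick.
- oil_bottle: yellow squeeze bottle with a red spout, 38 mm wide, 104 mm tall, standing behind the box; loose bystander, origin under its centre
- gauge_rotor: cream-coloured rotor, 28 mm thick, 76 mm long, lying in front of the box; loose bystander, origin under its centre
- trial_block: white block with three cream plugs, 32 x 56 x 27 mm, standing behind the lever end of the box; loose bystander, origin under its centre

How it is judged:
On the way, in this order (a step that is already met when the one before it is completed fails the run):
1. the switch is slid to its unlocked end and has popped up there (value of joint slide above 0.0138 m and value of joint press below 0.0012 m), for 0.2 s.
2. the jog lever is held tipped towards the yellow dot by more than 0.25 rad for 0.8 s (value of joint lever above 0.25 rad), for 0.8 s.
At the end, for the whole second after the job is handed in: the switch stands at its unlocked end (slide over 13.8 mm), popped up (pressed in by less than 1.2 mm); the lever is back upright within 0.06 rad; the bottle, rotor and block are within 20 mm of where they were (all of step 1 and value of joint lever between -0.06 and 0.06 rad and distance of each of oil_bottle, gauge_rotor, trial_block from where it was at the start of the episode below 0.02 m); the robot touches nothing.
It fails at once if the lever is tipped by more than 0.15 rad while the switch is not at its unlocked end (value of joint lever above 0.15 rad and value of joint slide below 0.0138 m).
It fails at once if the lever is tipped by more than 0.15 rad away from the yellow dot (value of joint lever below -0.15 rad).
It fails at once if the box, its switch or its lever is pressed with more than 40 N (contact force between any of the fingers, the arm and jog_box above 40 N).
It fails at once if a bystander is moved by more than 20 mm or tipped (distance of any of oil_bottle, gauge_rotor, trial_block from where it was at the start of the episode above 0.02 m or angle between oil_bottle's own z axis and vertical above 0.5 rad).
It also fails if it takes over 54 s, if anything falls off the work surface, if the arm or the gripper's body presses on something with over 40 N, if the wrist force passes 120 N, or if a joint passes its speed limit or range.

## Working session

There is one attempt and no reset: what is moved stays moved. The work goes in short steps, Python scripts to look and compute and a shell command to move; the robot and the scene stay as the last step left them, time stands still between calls to the robot, and variables do not carry over. Pictures are saved under pics/ and viewed, and the job is handed in when it is done.

```bash
ls; mkdir -p pics
python3 - <<'E'
from cell import status, optics, order, env
import cv2
s=status.get_state()
for k,v in s.items(): print(k,v)
print(env.grip_depth,[a for a in dir(env) if a[0]!='_'])
for n in("scene","top"):
    c=optics.camera(n); cv2.imwrite(f"pics/{n}0.png",c["frame"])
    print(n,{k:v for k,v in c.items() if k!="frame"})
E
```

```text
pics
t 0.0
q [ 1.17487985  0.47778298  0.02233989  1.55639662 -0.01152625  1.10931077
 -0.08312372]
dq [-0.00027151 -0.00057629  0.00057311  0.00116591  0.00127668 -0.00215251
 -0.00017417]
tau [-8.43257221e-04 -5.96445465e+01  1.60794664e+00 -2.81196481e+01
  1.26046519e-02  9.39540449e-03 -1.49475005e-05]
tcp_pos [ 0.19143947 -0.64669246  0.23036034]
ee_rot [[ 9.58869747e-01  2.83845809e-01 -6.04210613e-04]
 [ 2.83846432e-01 -9.58868310e-01  1.66359622e-03]
 [-1.07153593e-04 -1.76667511e-03 -9.99998434e-01]]
wrist_force [ 0.05656754  0.09705875 -0.83856924]
wrist_torque [ 0.00987898 -0.01801203  0.02340247]
finger_gap 1.0024401120366873
0.0187 ['PlanningError', 'grip_depth']
scene {'fx': 599.8249793715802, 'fy': 599.8249793715802, 'cx': 314.7952281102292, 'cy': 242.11234354785717, 'k1': -0.10370534080176745, 'T': array([[-0.86733109, -0.2257577 ,  0.44358792,  0.21703703],
       [-0.49757041,  0.3705885 , -0.78427536,  0.40903508],
       [ 0.01266762, -0.90094263, -0.43375328,  0.46894857],
       [ 0.        ,  0.        ,  0.        ,  1.        ]])}
top {'fx': 482.3553532148257, 'fy': 482.3553532148257, 'cx': 324.7704064075016, 'cy': 242.56112788170356, 'k1': 0.01156269882338589, 'T': array([[-0.10230647, -0.96842049,  0.22736564,  0.39014433],
       [-0.99473793,  0.10085169, -0.01803826, -0.22404678],
       [-0.00546159, -0.22801465, -0.97364238,  0.91007301],
       [ 0.        ,  0.        ,  0.        ,  1.        ]])}
```

View pics/scene0.png

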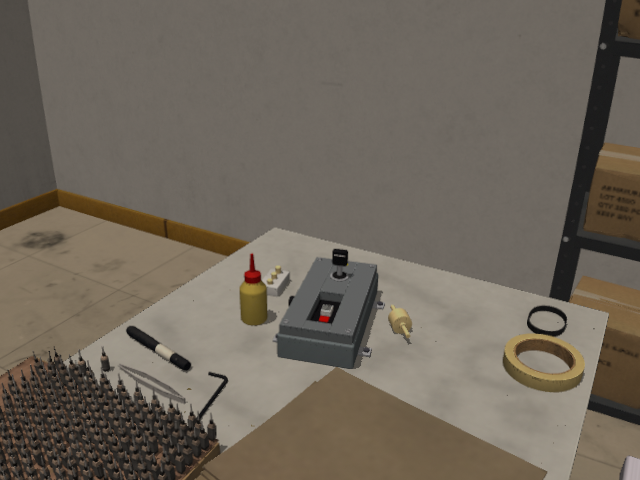

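View pics/top0.png

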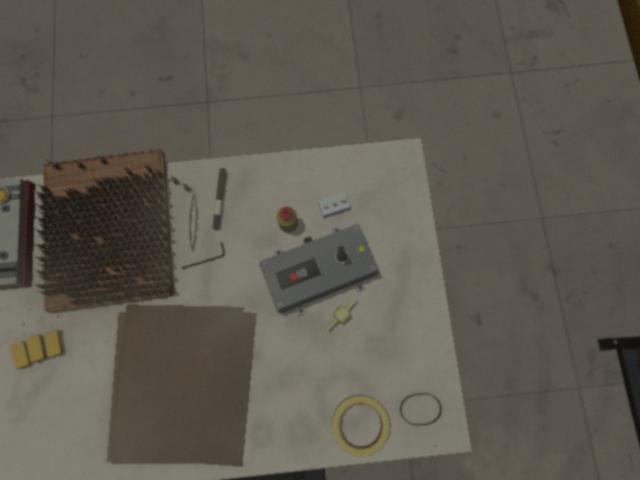

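The scene view shows the box at about (330,310), with the bottle left at (254,300), the block at (275,282) and the rotor right at (400,322). In the top view the box centre is near (320,268) and the yellow dot at (362,249). I'll enlarge both.

```bash
cat > h.py <<'E'
from cell import status, optics, order, env
import numpy as np, cv2
def K(c): return np.array([[c["fx"],0,c["cx"]],[0,c["fy"],c["cy"]],[0,0,1.]])
def D(c): return np.array([c["k1"],0,0,0,0.])
def px2w(c,uv,z):
    n=cv2.undistortPoints(np.array([[uv]],float),K(c),D(c))[0,0]
    T=c["T"]; d=T[:3,:3]@np.array([n[0],n[1],1]); o=T[:3,3]
    return o+d*(z-o[2])/d[2]
def w2px(c,P):
    Ti=np.linalg.inv(c["T"]); r,_=cv2.Rodrigues(Ti[:3,:3])
    return cv2.projectPoints(np.array(P,float).reshape(-1,1,3),r,Ti[:3,3],K(c),D(c))[0].reshape(-1,2)
def crop(c,name,x0,y0,w,h,f):
    cv2.imwrite(name,cv2.resize(c["frame"][y0:y0+h,x0:x0+w],None,fx=f,fy=f,interpolation=cv2.INTER_CUBIC))
E
python3 - <<'E'
from h import *
c=optics.camera("top"); crop(c,"pics/t1.png",250,190,140,130,5)
c=optics.camera("scene"); crop(c,"pics/s1.png",230,240,190,130,4)
E
```

```text
(no output)
```

View pics/t1.png

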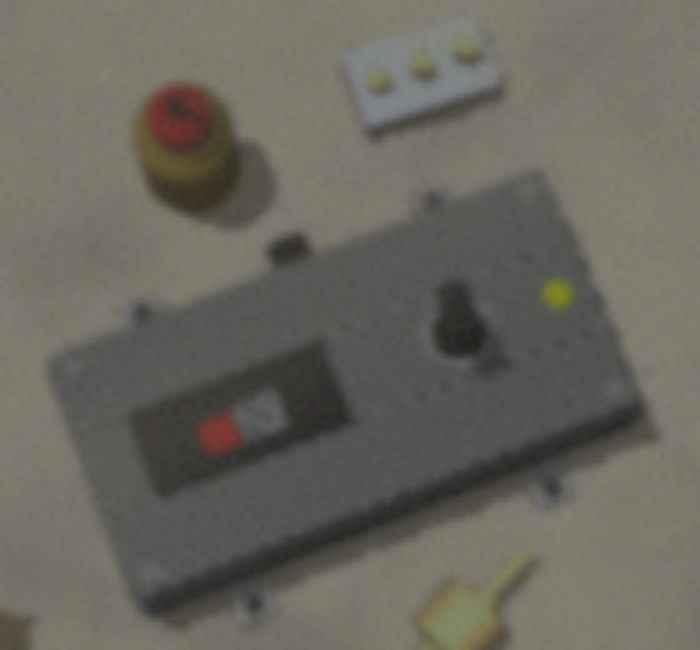

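View pics/s1.png

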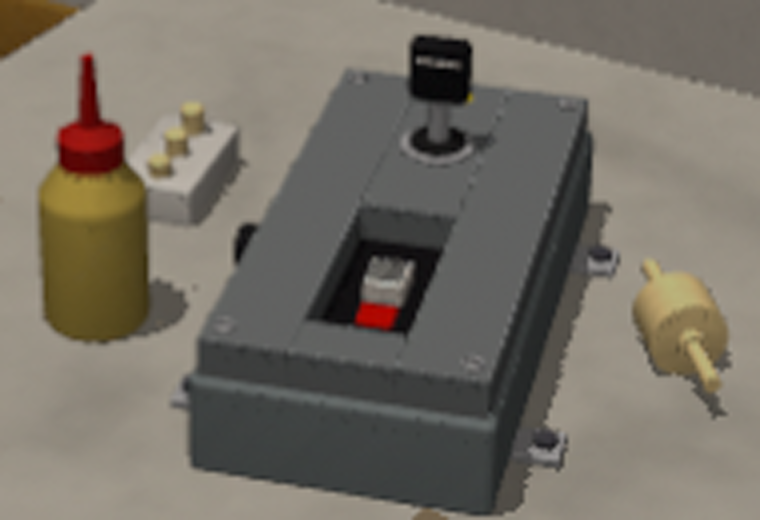

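```bash
cat > fit.py <<'E'
from h import *
from scipy.optimize import least_squares
ct=optics.camera("top"); cs=optics.camera("scene")
f=lambda p,o,s:[(p[0]+.5)/s-.5+o[0],(p[1]+.5)/s-.5+o[1]]
slot=[(.017,.078,.05),(.017,.002,.05),(-.017,.002,.05),(-.017,.078,.05)]
pan=[(.05,.1,.05),(.05,-.1,.05),(-.05,-.1,.05),(-.05,.1,.05)]
dot=[(0,-.084,.05)]
t=[f(p,(250,190),5) for p in [(130,412),(323,340),(352,420),(162,497),(48,362),(540,172),(642,404),(145,603),(558,294)]]
s=[f(p,(230,240),4) for p in [(307,320),(363,207),(462,217),(407,333),(200,340),(350,70),(588,100),(492,380)]]
# sign: +x local towards? right-handed: 
def tf(x,P):
    c_,s_=np.cos(x[2]),np.sin(x[2]); P=np.array(P)
    return np.c_[x[0]+c_*P[:,0]-s_*P[:,1],x[1]+s_*P[:,0]+c_*P[:,1],P[:,2]]
def res(x,w):
    r=[]
    if 't' in w: r.append((w2px(ct,tf(x,slot+pan+dot))-t))
    if 's' in w: r.append((w2px(cs,tf(x,slot+pan))-s))
    return np.vstack(r)
x0=[px2w(ct,(320,268),.05)[0],px2w(ct,(320,268),.05)[1],0.3]
for w in('t','s','ts'):
    r=least_squares(lambda x:res(x,w).ravel(),x0,loss='soft_l1'); print(w,r.x,np.round(res(r.x,w),1).tolist())
E
python3 fit.py
```

```text
t [ 0.5502534  -0.22463008  0.27853287] [[-0.6, 0.4], [-0.0, -0.5], [1.1, 0.6], [-0.3, 0.9], [-1.9, -1.7], [1.3, -3.3], [2.3, -0.2], [-2.0, 1.5], [0.2, -0.1]]
s [ 0.54625009 -0.22574129  0.2624825 ] [[-0.5, -0.2], [0.3, -1.0], [-0.4, -0.0], [0.5, 0.6], [-3.9, 0.1], [-0.9, -1.9], [3.9, -1.0], [1.5, 2.6]]
ts [ 0.54857724 -0.22525788  0.28293781] [[-0.1, 1.5], [0.4, 0.3], [1.6, 1.5], [0.2, 1.9], [-1.5, -0.6], [1.5, -2.7], [2.8, 0.4], [-1.3, 2.6], [0.6, 0.6], [-1.1, -0.2], [-1.4, -1.2], [-2.0, -0.4], [-0.0, 0.3], [-4.3, 0.4], [-3.8, -2.0], [1.1, -1.7], [1.4, 2.0]]
```

```bash
cat >> fit.py <<'E'
print('--- free panel size')
def res2(x,w):
    P=np.array(pan)*[x[3],x[4],1]
    r=[]
    if 't' in w: r.append((w2px(ct,tf(x,slot+P.tolist()+dot))-t))
    if 's' in w: r.append((w2px(cs,tf(x,slot+P.tolist()))-s))
    return np.vstack(r)
for w in('t','s','ts'):
    r=least_squares(lambda x:res2(x,w).ravel(),x0+[1,1],loss='soft_l1'); print(w,r.x.round(4),np.round(res2(r.x,w),1).tolist())
E
python3 fit.py | sed -n '/---/,$p'
```

```text
--- free panel size
t [ 0.5496 -0.2246  0.2777  0.9458  0.9631] [[-0.6, 0.7], [-0.0, -0.2], [1.1, 0.9], [-0.4, 1.2], [0.6, -0.8], [0.1, -0.9], [-0.1, -0.5], [-0.6, -0.4], [0.2, 0.3]]
s [ 0.5463 -0.2251  0.2722  0.9265  0.9582] [[-0.3, 0.2], [-0.0, -0.7], [-0.6, 0.1], [0.9, 0.9], [0.3, -0.7], [-0.2, -0.2], [0.2, -0.1], [-0.2, 0.4]]
ts [ 0.5477 -0.2251  0.2786  0.9344  0.9604] [[-0.2, 1.8], [0.3, 0.8], [1.5, 2.0], [0.0, 2.2], [1.1, 0.5], [0.4, 0.3], [0.0, 0.3], [-0.2, 0.3], [0.6, 1.2], [-0.9, -0.0], [-0.9, -1.0], [-1.5, -0.2], [0.3, 0.6], [-0.7, -0.8], [-1.6, -0.5], [-0.7, -0.5], [-0.5, 0.2]]
```

```bash
python3 -m handwheel '{"offset":[[0.58,-0.42,0.05],[0.58,-0.42,0.05],[0.58,-0.42,0.05],[0.58,-0.42,0.05],[0.58,-0.42,0.05],[0.58,-0.42,0.05],[0.58,-0.42,0.05],[0.58,-0.42,0.05]],"twist":[[0,0,0.12],[0,0,0],[0,0,0],[0,0,0],[0,0,0],[0,0,0],[0,0,0],[0,0,0]],"grip":[0,0,0,0,0,0,0,0]}' 40
python3 -m handwheel '{"offset":[[0.58,-0.42,0.1],[0.58,-0.42,0.1],[0.58,-0.42,0.1],[0.58,-0.42,0.1],[0.58,-0.42,0.1],[0.58,-0.42,0.1],[0.58,-0.42,0.1],[0,0,0]],"twist":[[0,0,0],[0,0,0],[0,0,0],[0,0,0],[0,0,0],[0,0,0],[0,0,0],[0,0,0]],"grip":[0,0,0,0,0,0,0,0]}'
```

```text
t: 1.2
tcp_pos: [0.3693, -0.4208, 0.2115]
ee_rot: [[0.962, 0.274, 0.0], [0.274, -0.962, -0.0], [0.0, 0.001, -1.0]]
wrist_force: [-0.0, 0.0, -0.1]
finger_gap: -0.001
t: 2.0
tcp_pos: [0.5267, -0.219, 0.1759]
ee_rot: [[0.959, 0.282, 0.001], [0.282, -0.959, 0.003], [0.002, -0.002, -1.0]]
wrist_force: [-0.1, -0.4, -0.7]
finger_gap: 0.001
```

```bash
cat > rel.py <<'E'
from h import *
B=np.array([.548,-.225,0]); yaw=.277
Rb=np.array([[np.cos(yaw),-np.sin(yaw),0],[np.sin(yaw),np.cos(yaw),0],[0,0,1]])
def show():
    s=status.get_state(); p=np.array(s["tcp_pos"])
    print("t",round(s["t"],2),"box xyz mm",(1e3*(Rb.T@(p-B))).round(1),"yawtool",round(float(np.arctan2(s["ee_rot"][1][0],s["ee_rot"][0][0])),4),"F box",(Rb.T@np.array(s["wrist_force"])).round(2))
    return s
def go(target_mm):
    s=status.get_state(); d=Rb@(np.array(target_mm)/1e3)+B-np.array(s["tcp_pos"])
    print("units to target (tool)",(np.array(s["ee_rot"]).T@d/.05).round(3))
if __name__=="__main__": show()
E
python3 - <<'E'
from rel import *
show(); go([0,32,100])
c=optics.camera("top"); crop(c,"pics/t2.png",250,190,140,130,5)
c=optics.camera("scene"); crop(c,"pics/s2.png",230,200,190,150,4)
show()
E
```

```text
t 2.0 box xyz mm [-18.9  11.6 175.9] yawtool 0.2857 F box [-0.21 -0.33 -0.67]
units to target (tool) [ 0.377 -0.401  1.52 ]
t 2.1 box xyz mm [-23.1   7.4 176.2] yawtool 0.2794 F box [-0.75 -1.71 -0.28]
```

View pics/s2.png

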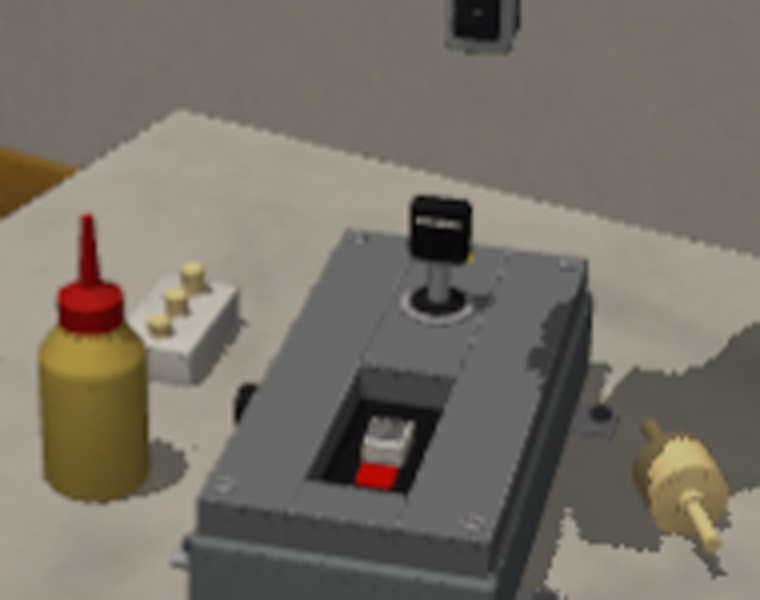

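View pics/t2.png

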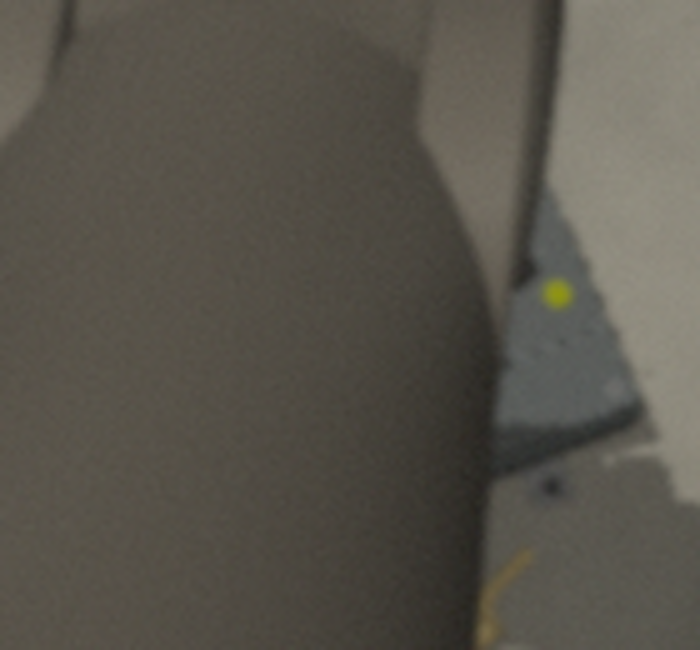

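The arm hides the box in the top view. The scene view shows the shut fingertips at crop (485,48), behind and above the box. I'll move over the cap and wait for the arm to settle.

```bash
python3 -m handwheel '{"offset":[[0.15,-0.16,0.3],[0.15,-0.16,0.4],[0.16,-0.17,0.4],[0,0,0.2],[0,0,0],[0,0,0]],"twist":[[0,0,0],[0,0,0],[0,0,0],[0,0,0],[0,0,0],[0,0,0]],"grip":[0,0,0,0,0,0]}'
python3 - <<'E'
from rel import *
show()
c=optics.camera("scene"); crop(c,"pics/s3.png",230,200,190,150,4)
show(); go([0,32,70])
E
```

```text
t: 2.7
tcp_pos: [0.5385, -0.1963, 0.1114]
ee_rot: [[0.962, 0.272, -0.0], [0.272, -0.962, -0.001], [-0.0, 0.0, -1.0]]
wrist_force: [-0.6, 0.4, 1.0]
finger_gap: -0.002
t 2.7 box xyz mm [ -1.3  30.2 111.4] yawtool 0.2757 F box [-0.47  0.53  1.01]
t 2.75 box xyz mm [ -0.9  30.  111.9] yawtool 0.2757 F box [ 0.81 -0.11  0.36]
units to target (tool) [ 0.017 -0.04   0.839]
```

View pics/s3.png

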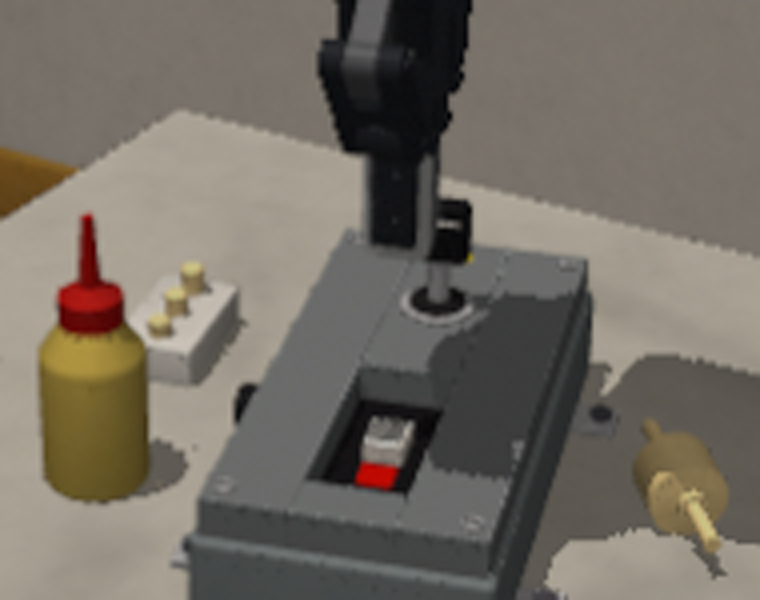

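Run:
```python
from rel import *
c=optics.camera("scene")
p=np.array(status.get_state()["tcp_pos"])
for w in(0,.008,.011,-.008,-.011):
  for y in (0,.0145,-.0145):
    u=w2px(c,[p+Rb@np.array([w,y,0])])[0]; print(w,y,((u-[230,200])*4+1.5).round(0))
cap=B+Rb@np.array([0,.032,.048]); u=w2px(c,[cap])[0]; print("cap",((u-[230,200])*4+1.5).round(0))
crop(c,"pics/s4.png",305,240,60,50,12)
```

```text
0 0 [394. 246.]
0 0.0145 [384. 266.]
0 -0.0145 [404. 226.]
0.008 0 [370. 243.]
0.008 0.0145 [360. 263.]
0.008 -0.0145 [380. 223.]
0.011 0 [361. 242.]
0.011 0.0145 [350. 262.]
0.011 -0.0145 [371. 222.]
-0.008 0 [419. 249.]
-0.008 0.0145 [409. 269.]
-0.008 -0.0145 [428. 229.]
-0.011 0 [428. 250.]
-0.011 0.0145 [418. 270.]
-0.011 -0.0145 [437. 230.]
cap [387. 419.]
```

View pics/s4.png

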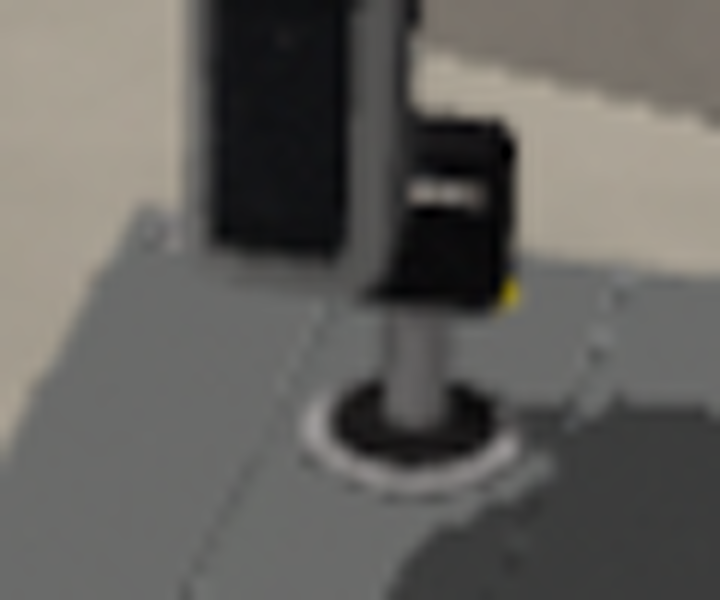

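```bash
sed -i 's/B=np.array(.*yaw=.277/B=np.array([.5467,-.225,0]); yaw=.275/' rel.py
python3 - <<'E'
from rel import *
show(); go([0,32,60])
E
```

```text
t 2.8 box xyz mm [  0.5  29.7 112.2] yawtool 0.2758 F box [-0.65  0.35  0.56]
units to target (tool) [-0.012 -0.047  1.044]
```

```bash
python3 -m handwheel '{"offset":[[-0.01,-0.05,0.3],[0,0,0.4],[0,0,0.24],[0,0,0.1],[0,0,0],[0,0,0],[0,0,0]],"twist":[[0,0,0],[0,0,0],[0,0,0],[0,0,0],[0,0,0],[0,0,0],[0,0,0]],"grip":[0,0,0,0,0,0,0]}'
python3 rel.py
python3 - <<'E'
from rel import *
c=optics.camera("scene"); crop(c,"pics/s5.png",270,240,120,110,6);show()
E
```

```text
t: 3.5
tcp_pos: [0.5383, -0.1931, 0.0601]
ee_rot: [[0.962, 0.274, 0.001], [0.274, -0.962, -0.0], [0.001, 0.001, -1.0]]
wrist_force: [-0.6, -0.5, 0.8]
finger_gap: -0.001
t 3.5 box xyz mm [ 0.6 33.  60.1] yawtool 0.2772 F box [-0.74 -0.32  0.84]
t 3.55 box xyz mm [ 0.6 33.1 60.1] yawtool 0.2772 F box [-0.1  -0.56  0.1 ]
```

View pics/s5.png

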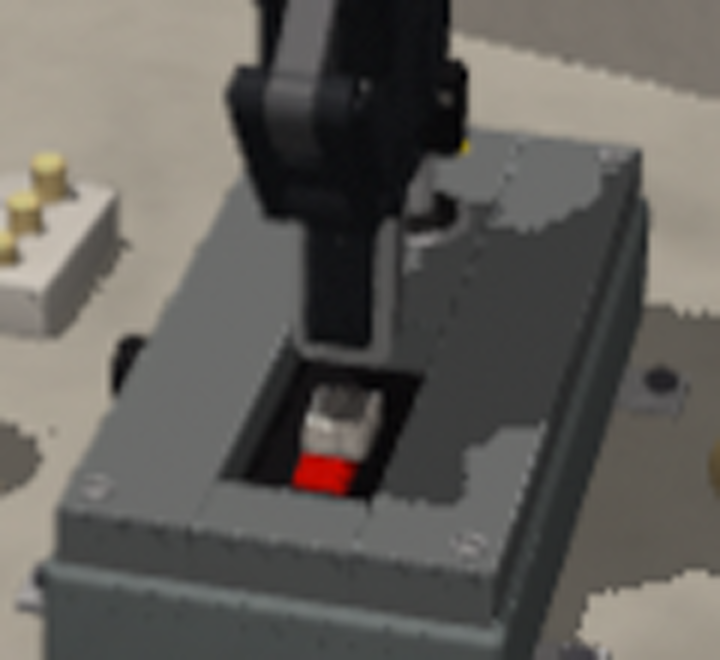

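Run:
```python
from rel import *
c=optics.camera("scene"); s=show()
p=np.array(s["tcp_pos"])
f=8;x0,y0=300,260
im=cv2.resize(c["frame"][y0:y0+75,x0:x0+80],None,fx=f,fy=f,interpolation=cv2.INTER_CUBIC)
def poly(P,col):
    u=((w2px(c,P)-[x0,y0]+.5)*f-.5).round().astype(int)
    cv2.polylines(im,[u.reshape(-1,1,2)],True,col,1)
q=lambda w,l:[(w,l),(w,-l),(-w,-l),(-w,l)]
poly([p+Rb@np.array([a,b,0]) for a,b in q(.009,.007)],(0,255,0))
for z in(.05,.044): poly([B+Rb@np.array([a,b+.032,z]) for a,b in q(.007,.008)],(255,0,255))
poly([B+Rb@np.array([a,b+.04,.05]) for a,b in q(.017,.038)],(255,255,0))
cv2.imwrite("pics/o1.png",im)
```

```text
t 3.6 box xyz mm [ 0.5 33.1 60. ] yawtool 0.2773 F box [ 0.56 -0.69 -0.34]
```

View pics/o1.png

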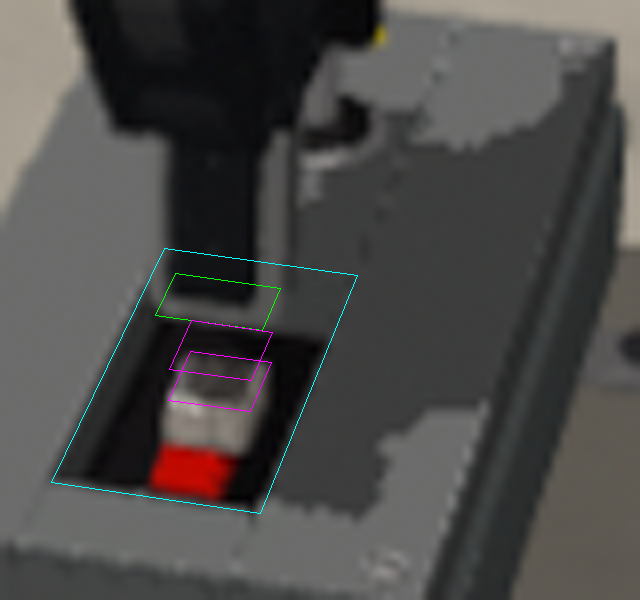

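The overlay matches: the tip is centred over the slot and the cap top is roughly 6 mm below the panel. I'll feel downward gently.

```bash
python3 -m handwheel '{"offset":[[0,0.02,0.1],[0,0,0.06],[0,0,0.02],[0,0,0],[0,0,0]],"twist":[[0,0,0],[0,0,0],[0,0,0],[0,0,0],[0,0,0]],"grip":[0,0,0,0,0]}' | sed -n '1,2p;4p'; python3 rel.py
for i in 1 2 3; do python3 -m handwheel '{"offset":[[0,0,0.02],[0,0,0]],"twist":[[0,0,0],[0,0,0]],"grip":[0,0]}' >/dev/null; python3 rel.py; done
```

```text
t: 4.1
tcp_pos: [0.538, -0.1938, 0.0502]
wrist_force: [-0.1, -0.4, -0.2]
t 4.1 box xyz mm [ 0.1 32.4 50.2] yawtool 0.2773 F box [-0.17 -0.33 -0.18]
t 4.3 box xyz mm [ 0.1 32.4 49.3] yawtool 0.2774 F box [-0.03  0.28 -0.43]
t 4.5 box xyz mm [ 0.  32.4 48.2] yawtool 0.2773 F box [0.5  0.69 0.44]
t 4.7 box xyz mm [ 0.  32.4 47.2] yawtool 0.2773 F box [-0.61  0.2  -0.4 ]
```

```bash
python3 -m handwheel '{"offset":[[0,0,0.02],[0,0,0]],"twist":[[0,0,0],[0,0,0]],"grip":[0,0]}' >/dev/null; python3 rel.py
python3 -m handwheel '{"offset":[[0,0,0.02],[0,0,0]],"twist":[[0,0,0],[0,0,0]],"grip":[0,0]}' >/dev/null; python3 rel.py
```

```text
t 4.9 box xyz mm [ 0.  32.4 46.2] yawtool 0.2773 F box [-0.15 -0.34  0.68]
t 5.1 box xyz mm [ 0.  32.5 45.2] yawtool 0.2774 F box [-0.89 -0.6  -0.4 ]
```

```bash
python3 -m handwheel '{"offset":[[0,0,0.02],[0,0,0]],"twist":[[0,0,0],[0,0,0]],"grip":[0,0]}' >/dev/null; python3 rel.py
```

```text
t 5.3 box xyz mm [ 0.  32.4 44.2] yawtool 0.2773 F box [0.09 0.56 0.29]
```

```bash
python3 -m handwheel '{"offset":[[0,0,0.02],[0,0,0]],"twist":[[0,0,0],[0,0,0]],"grip":[0,0]}' >/dev/null; python3 rel.py
```

```text
t 5.5 box xyz mm [ 0.1 32.3 43.5] yawtool 0.2773 F box [-0.84  0.26  4.49]
```

```bash
python3 -m handwheel '{"offset":[[0,0,0.015],[0,0,0]],"twist":[[0,0,0],[0,0,0]],"grip":[0,0]}' >/dev/null; python3 rel.py
```

```text
t 5.7 box xyz mm [ 0.2 32.3 42.8] yawtool 0.2772 F box [-2.23  0.6   4.96]
```

Contact at about z = 44 mm. Pressing on toward 8 N.

```bash
python3 -m handwheel '{"offset":[[0,0,0.015],[0,0,0]],"twist":[[0,0,0],[0,0,0]],"grip":[0,0]}' >/dev/null; python3 rel.py
```

```text
t 5.9 box xyz mm [ 0.2 32.3 42.1] yawtool 0.2772 F box [-1.36  0.25  6.93]
```

```bash
python3 -m handwheel '{"offset":[[0,0,0.012],[0,0,0]],"twist":[[0,0,0],[0,0,0]],"grip":[0,0]}' >/dev/null; python3 rel.py
```

```text
t 6.1 box xyz mm [ 0.2 32.3 41.6] yawtool 0.2773 F box [-2.61  1.31  7.19]
```

```bash
python3 -m handwheel '{"offset":[[0,0,0.004],[0,0,0]],"twist":[[0,0,0],[0,0,0]],"grip":[0,0]}' >/dev/null; python3 rel.py; python3 -m handwheel '{"offset":[[0,-0.02,0],[0,-0.02,0]],"twist":[[0,0,0],[0,0,0]],"grip":[0,0]}' >/dev/null; python3 rel.py
```

```text
t 6.3 box xyz mm [ 0.2 32.3 41.5] yawtool 0.2772 F box [-1.57  1.09  6.69]
t 6.5 box xyz mm [ 0.2 33.2 41.7] yawtool 0.2766 F box [-2.74 -1.87  6.71]
```

```bash
python3 -m handwheel '{"offset":[[0,-0.02,0.005],[0,-0.02,0],[0,-0.02,0]],"twist":[[0,0,0],[0,0,0],[0,0,0]],"grip":[0,0,0]}' >/dev/null; python3 rel.py
```

```text
t 6.8 box xyz mm [ 0.2 36.2 41.5] yawtool 0.2765 F box [-1.66 -0.42  7.36]
```

Run:
```python
from rel import *
c=optics.camera("scene"); crop(c,"pics/s6.png",300,260,80,75,8);show()
```

```text
t 6.85 box xyz mm [ 0.2 36.4 41.5] yawtool 0.2767 F box [-2.23 -1.43  7.82]
```

View pics/s6.png

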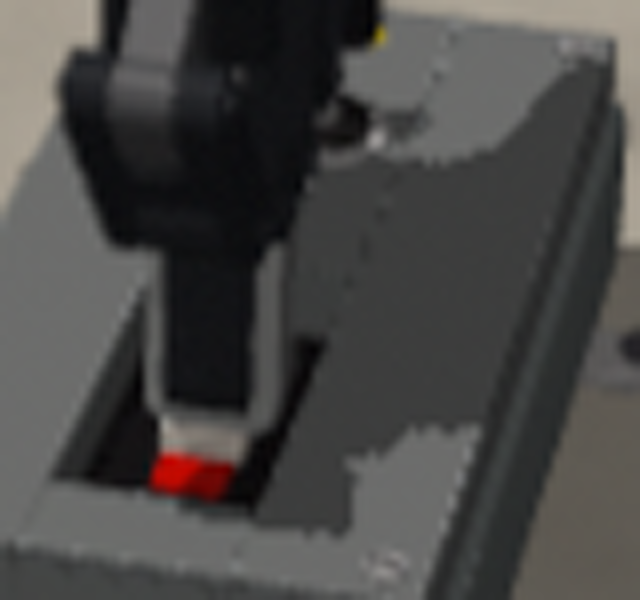

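```bash
python3 - <<'E'
import cv2,numpy as np
for n,x0,y0,f in(("s5",270,240,6),("s6",300,260,8)):
    im=cv2.imread(f"pics/{n}.png").astype(int)
    m=(im[...,2]>130)&(im[...,1]<60)&(im[...,0]<60)
    v,u=np.nonzero(m); print(n,m.sum()/f**2,(u.min()/f+x0,u.max()/f+x0,v.min()/f+y0,v.max()/f+y0))
E
python3 -m handwheel '{"offset":[[0,-0.02,0],[0,-0.02,0],[0,-0.02,0]],"twist":[[0,0,0],[0,0,0],[0,0,0]],"grip":[0,0,0]}' >/dev/null
python3 - <<'E'
from rel import *
c=optics.camera("scene"); crop(c,"pics/s7.png",300,260,80,75,8);show()
im=c["frame"].astype(int);m=(im[...,2]>130)&(im[...,1]<60)&(im[...,0]<60); print(m[260:335,300:380].sum())
E
```

```text
s5 43.861111111111114 (np.float64(319.1666666666667), np.float64(328.1666666666667), np.float64(315.6666666666667), np.float64(321.8333333333333))
s6 20.40625 (np.float64(319.25), np.float64(325.375), np.float64(316.75), np.float64(321.125))
t 7.2 box xyz mm [ 0.2 39.4 41.5] yawtool 0.2767 F box [-1.99 -1.09  8.  ]
12
```

View pics/s7.png

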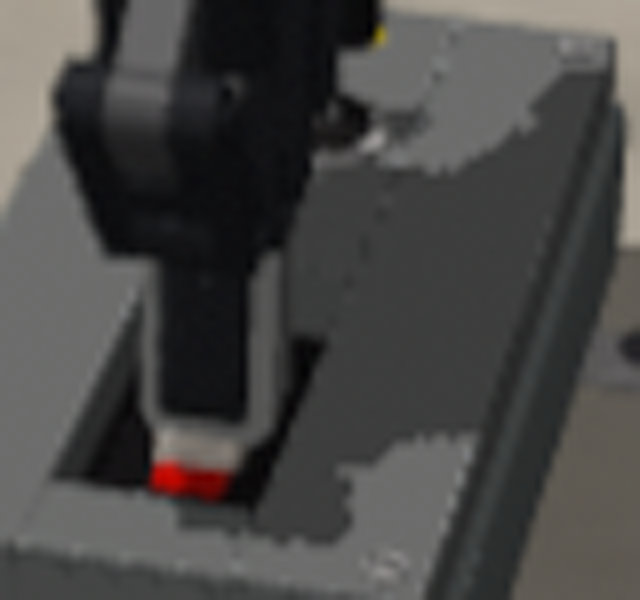

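The red patch is shrinking, so the cap moves with the fingertip. Continuing the slide.

```bash
python3 -m handwheel '{"offset":[[0,-0.025,0],[0,-0.025,0],[0,-0.025,0],[0,-0.025,0]],"twist":[[0,0,0],[0,0,0],[0,0,0],[0,0,0]],"grip":[0,0,0,0]}' >/dev/null; python3 rel.py;  python3 -m handwheel '{"offset":[[0,-0.02,0],[0,-0.02,0],[0,-0.02,0]],"twist":[[0,0,0],[0,0,0],[0,0,0]],"grip":[0,0,0]}' >/dev/null; python3 rel.py
```

```text
t 7.6 box xyz mm [ 0.2 44.2 41.5] yawtool 0.2765 F box [-2.22 -1.61  7.68]
t 7.9 box xyz mm [ 0.3 47.2 41.5] yawtool 0.2765 F box [-1.57 -1.28  8.21]
```

```bash
python3 -m handwheel '{"offset":[[0,-0.02,0],[0,-0.02,0],[0,0,0]],"twist":[[0,0,0],[0,0,0],[0,0,0]],"grip":[0,0,0]}' >/dev/null
python3 - <<'E'
from rel import *
c=optics.camera("scene"); crop(c,"pics/s8.png",300,260,80,75,8);show()
E
```

```text
t 8.25 box xyz mm [ 0.2 47.9 41.7] yawtool 0.2756 F box [-1.62 -4.16  7.3 ]
```

View pics/s8.png

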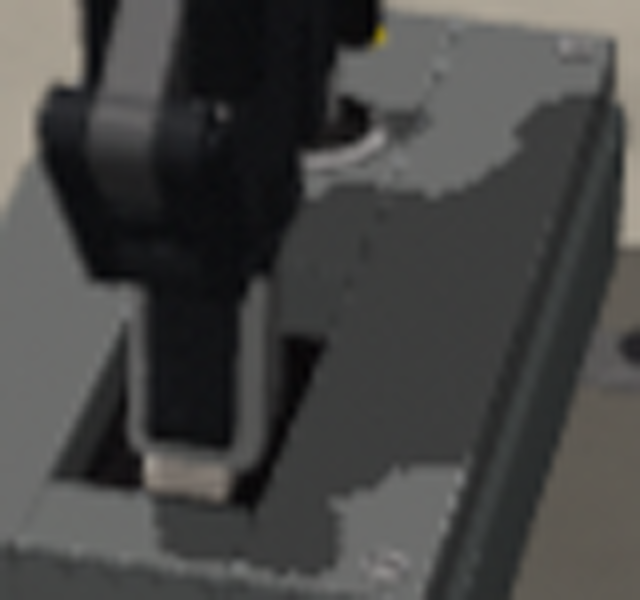

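The red patch is now fully covered, and the tip has stalled at 47.9 mm with the lateral force up to about 4 N, so this is the end stop. I'll lift straight up.

```bash
python3 -m handwheel '{"offset":[[0,0,-0.04],[0,0,-0.1],[0,0,-0.3],[0,0,-0.5],[0,0,-0.5],[0,0,-0.2],[0,0,0]],"twist":[[0,0,0],[0,0,0],[0,0,0],[0,0,0],[0,0,0],[0,0,0],[0,0,0]],"grip":[0,0,0,0,0,0,0]}' >/dev/null
python3 - <<'E'
from rel import *
c=optics.camera("scene"); crop(c,"pics/s9.png",300,240,80,75,8);show()
E
```

```text
t 9.0 box xyz mm [  0.3  50.5 123.2] yawtool 0.2775 F box [-0.37 -0.63 -0.8 ]
```

View pics/s9.png

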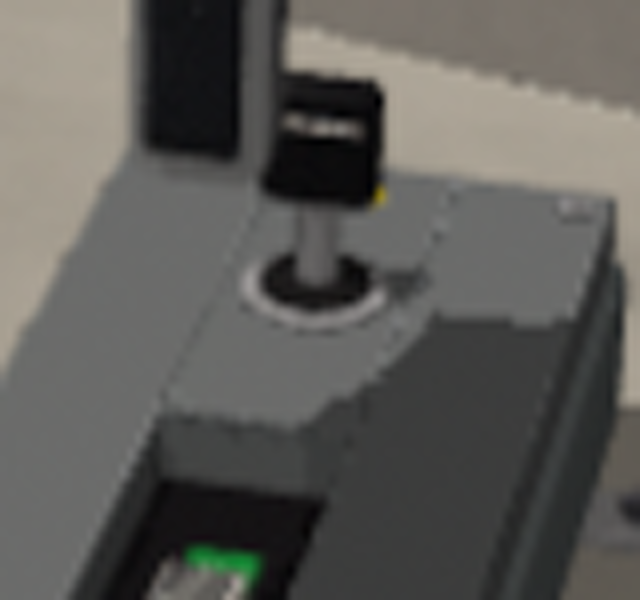

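Run:
```python
from rel import *
c=optics.camera("scene"); s=show()
f=10;x0,y0=300,280
im=cv2.resize(c["frame"][y0:y0+55,x0:x0+70],None,fx=f,fy=f,interpolation=cv2.INTER_CUBIC)
def poly(P,col):
    u=((w2px(c,P)-[x0,y0]+.5)*f-.5).round().astype(int)
    cv2.polylines(im,[u.reshape(-1,1,2)],True,col,1)
q=lambda w,l:[(w,l),(w,-l),(-w,-l),(-w,l)]
poly([B+Rb@np.array([a,b+.048,.044]) for a,b in q(.007,.008)],(255,0,255))
cv2.imwrite("pics/o2.png",im)
```

```text
t 9.05 box xyz mm [ -0.3  50.8 122.3] yawtool 0.2775 F box [ 0.33  0.01 -0.26]
```

View pics/o2.png

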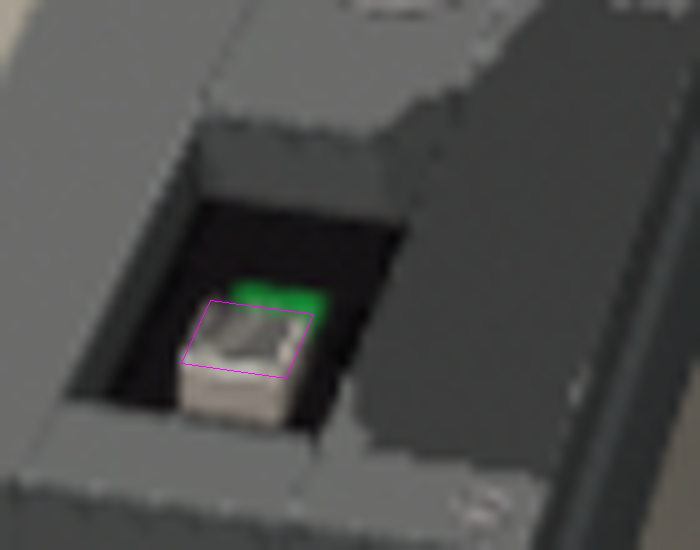

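The cap outline matches slide = 16 mm with the top back at z = 44 mm, and the green patch shows, so the switch is unlocked and popped up. Next, the lever, approached from its +y side.

```bash
python3 -m handwheel '{"offset":[[0,0.3,0],[0,0.4,0],[0,0.4,0],[0,0.2,0],[0,0,0],[0,0,0]],"twist":[[0,0,0],[0,0,0],[0,0,0],[0,0,0],[0,0,0],[0,0,0]],"grip":[0,0,0,0,0,0]}' >/dev/null; python3 rel.py;  python3 -m handwheel '{"offset":[[0,0,0.2],[0,0,0.3],[0,0,0.3],[0,0,0.1],[0,0,0],[0,0,0]],"twist":[[0,0,0],[0,0,0],[0,0,0],[0,0,0],[0,0,0],[0,0,0]],"grip":[0,0,0,0,0,0]}' >/dev/null
python3 - <<'E'
from rel import *
show()
c=optics.camera("scene"); crop(c,"pics/s10.png",300,230,80,75,8);show()
E
```

```text
t 9.65 box xyz mm [-1.000e-01 -1.400e+01  1.221e+02] yawtool 0.2772 F box [-0.59  0.42  0.84]
t 10.25 box xyz mm [  0.3 -14.6  77.7] yawtool 0.2774 F box [0.56 0.55 0.12]
t 10.3 box xyz mm [  0.5 -14.8  78.1] yawtool 0.2773 F box [-0.14  0.04  0.01]
```

View pics/s10.png

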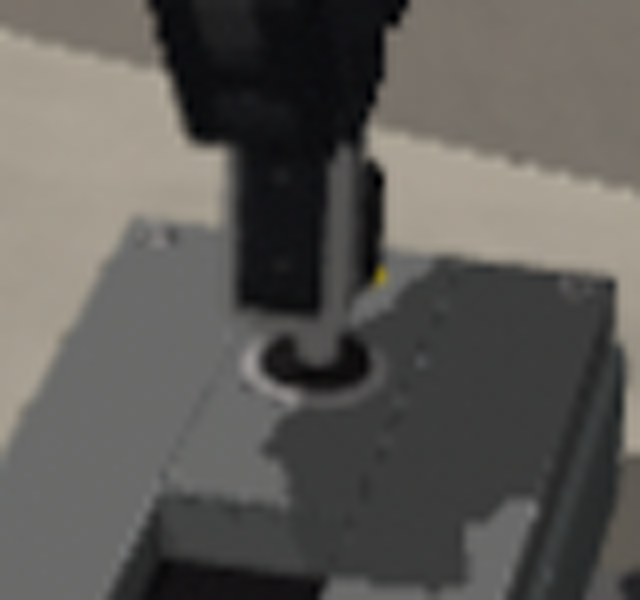

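```bash
python3 -m handwheel '{"offset":[[0,0.1,0],[0,0.1,0],[0,0.06,0],[0,0,0]],"twist":[[0,0,0],[0,0,0],[0,0,0],[0,0,0]],"grip":[0,0,0,0]}' >/dev/null; python3 rel.py;  python3 -m handwheel '{"offset":[[0,0.04,0],[0,0.04,0],[0,0,0]],"twist":[[0,0,0],[0,0,0],[0,0,0]],"grip":[0,0,0]}' >/dev/null; python3 rel.py
```

```text
t 10.7 box xyz mm [  0.1 -28.5  78. ] yawtool 0.2763 F box [0.83 0.07 0.71]
t 11.0 box xyz mm [  0.3 -31.7  77.8] yawtool 0.2773 F box [-0.49  0.24  1.61]
```

```bash
python3 -m handwheel '{"offset":[[0,0.04,0],[0,0.04,0],[0,0,0]],"twist":[[0,0,0],[0,0,0],[0,0,0]],"grip":[0,0,0]}' >/dev/null
python3 - <<'E'
from rel import *
show()
c=optics.camera("scene"); crop(c,"pics/s11.png",300,230,80,75,8);show()
E
```

```text
t 11.3 box xyz mm [  0.3 -35.6  77.7] yawtool 0.2772 F box [-0.41  1.   -0.02]
t 11.35 box xyz mm [  0.3 -35.5  77.7] yawtool 0.2774 F box [-0.18  0.91  0.44]
```

View pics/s11.png

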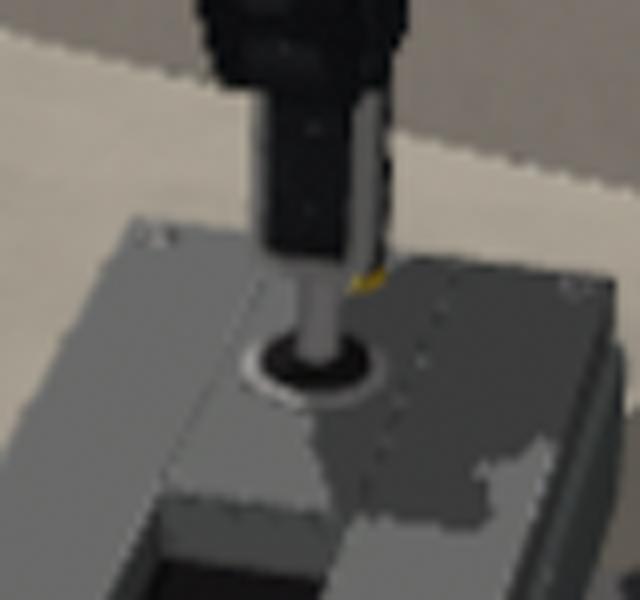

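Contact is at about y = -33 mm, as predicted. Pushing to about -43.5 mm, which should give roughly 0.36 rad and 3.8 N.

```bash
python3 -m handwheel '{"offset":[[0,0.05,0],[0,0.05,0],[0,0.05,0],[0,0,0],[0,0,0]],"twist":[[0,0,0],[0,0,0],[0,0,0],[0,0,0],[0,0,0]],"grip":[0,0,0,0,0]}' >/dev/null
python3 - <<'E'
from rel import *
show()
c=optics.camera("scene"); crop(c,"pics/s12.png",300,230,80,75,8);show()
E
```

```text
t 11.85 box xyz mm [  0.1 -42.8  77.5] yawtool 0.2774 F box [-0.43  3.57 -0.84]
t 11.9 box xyz mm [  0.1 -42.8  77.6] yawtool 0.2774 F box [ 0.11  3.77 -1.7 ]
```

View pics/s12.png

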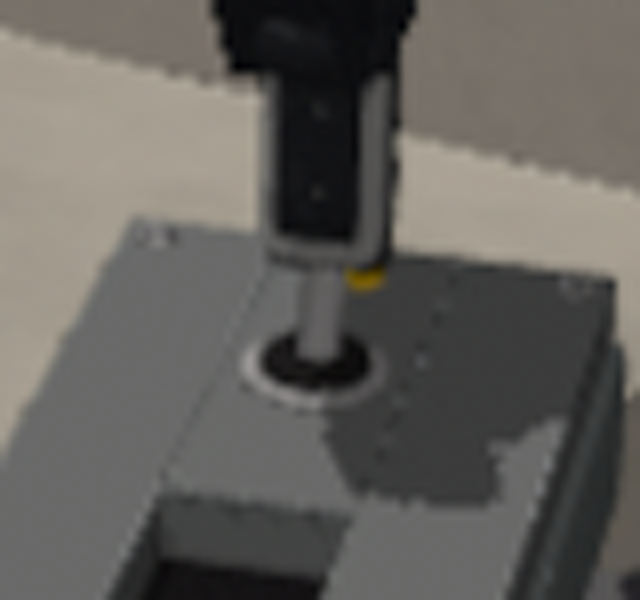

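The force of about 3.7 N implies roughly 0.35 rad, short of the stop. I'll hold here.

```bash
python3 -m handwheel '{"offset":[[0,0.008,0],[0,0,0],[0,0,0],[0,0,0],[0,0,0],[0,0,0],[0,0,0],[0,0,0]],"twist":[[0,0,0],[0,0,0],[0,0,0],[0,0,0],[0,0,0],[0,0,0],[0,0,0],[0,0,0]],"grip":[0,0,0,0,0,0,0,0]}' >/dev/null; python3 rel.py
python3 -m handwheel '{"offset":[[0,0,0],[0,0,0],[0,0,0],[0,0,0],[0,0,0],[0,0,0],[0,0,0],[0,0,0]],"twist":[[0,0,0],[0,0,0],[0,0,0],[0,0,0],[0,0,0],[0,0,0],[0,0,0],[0,0,0]],"grip":[0,0,0,0,0,0,0,0]}' >/dev/null; python3 rel.py
```

```text
t 12.7 box xyz mm [  0.2 -43.5  77.8] yawtool 0.2773 F box [-1.16  4.17 -0.42]
t 13.5 box xyz mm [  0.2 -43.5  77.7] yawtool 0.2772 F box [ 0.19  3.17 -1.2 ]
```

I'll back off slowly so the lever follows the finger and doesn't swing past upright.

```bash
python3 -m handwheel '{"offset":[[0,-0.03,0],[0,-0.03,0],[0,-0.03,0],[0,-0.03,0],[0,-0.03,0],[0,-0.02,0],[0,-0.02,0],[0,-0.02,0]],"twist":[[0,0,0],[0,0,0],[0,0,0],[0,0,0],[0,0,0],[0,0,0],[0,0,0],[0,0,0]],"grip":[0,0,0,0,0,0,0,0]}' >/dev/null; python3 rel.py
python3 -m handwheel '{"offset":[[0,-0.02,0],[0,-0.05,0],[0,-0.1,0],[0,-0.2,0],[0,-0.1,-0.1],[0,0,-0.4],[0,0,-0.6],[0,0,-0.4]],"twist":[[0,0,0],[0,0,0],[0,0,0],[0,0,0],[0,0,0],[0,0,0],[0,0,0],[0,0,0]],"grip":[0,0,0,0,0,0,0,0]}' >/dev/null; python3 rel.py
```

```text
t 14.3 box xyz mm [  0.6 -33.1  77.9] yawtool 0.2774 F box [0.48 1.68 0.9 ]
t 15.1 box xyz mm [  0.7  -9.2 154.8] yawtool 0.2779 F box [0.02 0.01 0.18]
```

```bash
python3 -m handwheel '{"offset":[[0,0,-0.6],[0,0,-0.6],[0,0,-0.4],[0,0,0],[0,0,0]],"twist":[[0,0,0],[0,0,0],[0,0,0],[0,0,0],[0,0,0]],"grip":[0,0,0,0,0]}' >/dev/null
python3 - <<'E'
from rel import *
show()
c=optics.camera("scene"); crop(c,"pics/s13.png",230,200,190,150,4);show()
E
```

```text
t 15.6 box xyz mm [ 1.000e-01 -9.100e+00  2.329e+02] yawtool 0.2777 F box [ 0.68 -0.04 -1.17]
t 15.65 box xyz mm [ -0.3  -8.9 232. ] yawtool 0.2776 F box [-0.18 -0.22 -1.42]
```

View pics/s13.png

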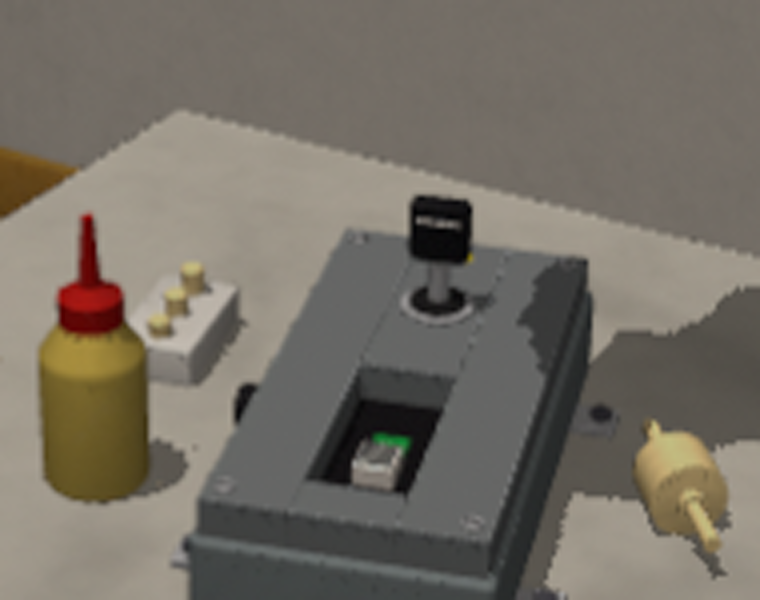

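The lever is back at its starting pixels, crop (440,230). The cap is at the far end with green showing at (390,440), and the bottle, block and rotor are where they were. Handing in.

```bash
python3 -m handwheel '{"offset":[[0,0,0],[0,0,0],[0,0,0]],"twist":[[0,0,0],[0,0,0],[0,0,0]],"grip":[0,0,0]}' | head -1; python3 -c "
from cell import order; print(order.hand_in())"
```

```text
t: 15.95
the job is handed in; nothing more can be done
None
```

I unlocked the switch, held the jog lever over towards the yellow dot, let it spring back upright and handed the job in at about 16 s. No verdict was reported.

- **Switch:** The fingertip met the cap about 6 mm below the panel. I pressed it in about 2.4 mm (7–8 N) and slid it about 16 mm to its end stop. The picture afterwards showed the green patch uncovered and the cap back up at its starting height.
- **Lever:** I held it at about 0.35 rad for roughly 1.6 s, then eased it back. The tilt is worked out from finger travel and the 3.2–4.2 N push, not measured directly.
- **Last checks:** The final picture showed the lever upright and the bottle, rotor and block at their starting pixels. The arm was about 18 cm clear of the panel, touching nothing.
- **Disagreements:**
  - The two cameras differed by about 3 mm on the box position. I used a value close to the scene camera, because it agreed with where the fingertip appeared.
  - While I was pressing the cap, force readings scattered by about 0.7 N, with an unexplained sideways reading of about 2 N.
- **Rows in a loop:** One early feeling-down move (three 1 mm steps in free air) was run through a shell loop. I typed every other move out directly.

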